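Clear and hold the cut-off saw's hood

TASK

The hood of the cut-off saw has lost its stay and falls shut when let go. With the hood shut, take the brick-red dressing stick off it and lay the stick flat (do not drop it) in the empty compartment of the blue tray; then raise the hood by its black handle, without letting it fall back, and hold it open at 50 degrees from closed, so that the wheel can be changed while drips still run back into the tank. Finish while still holding the hood there by its handle, and leave everything else on the bench where it is.

Things in the scene. Friction and masses are not known exactly. Their poses are not given: they have to be found in the camera images.
- dressing_stick: brick-red abrasive dressing stick, a bar 100 x 24 x 18 mm, about 0.1 kg, lying loose on the flat top of the shut hood, roughly across it. Origin: centre of its underside; x runs along its length, z up.
- tray: blue shallow tray fixed to the bench left or right of the saw, 250 (x) x 160 (y) x 20 mm high, walls and floor 4 mm; one wall across the middle makes two compartments one behind the other along x, each 119 x 152 mm inside. The one at -x (nearer the robot) holds two specimen mounts, the one at +x is empty. Origin: centre of its underside.
- tray_empty (a point): centre of the inner floor of the tray's empty compartment (4 mm above the bench); axes as the tray's.
- saw: precision cut-off saw with white housing and a blue band, fixed to the bench, 350 (x) x 220 (y) mm, 167 mm high with the hood shut. Origin: centre of its underside; its front, with the hood's handle, looks to its -x, z up. The hood covers the front half; the motor housing behind the hinge is 160 mm high. Only the stick lies on top.
- hood (a joint): opening angle of the clear plastic hood, rad: 0 shut (as at the start), 1.4 fully open, 50 degrees = 0.873. Free hinge: the hood weighs about 0.5 kg and falls shut from any angle; 2 to 5 N upwards at the handle carries it. Reaches 200 mm forward of the hinge, 200 mm wide, 75 mm deep; flat top 150 mm (from the hinge) x 200 mm, 167 mm above the bench; 45 degree sloping front with the handle.
- hood_hinge (a point): middle of the hood's hinge line, which is level, along the saw's y axis: 30 mm behind (+x) the saw's origin and 165 mm up. Turns with the hood.
- hood_handle (a point): black D handle on the hood's sloping front: a round bar 12 mm thick, 100 mm long along the saw's y, 40 mm off the slope; moves and turns with the hood. Point: middle of the bar, with the hood shut 203 mm in front (-x) of the hinge line, 3 mm above it, 168 mm above the bench. It can be pinched from above, one finger before and one behind (35 mm free there), and can turn between the fingers.
- puck_a: round specimen mount, black resin, 30 mm across, 19 mm high, with a small metal face; it stands in the tray's occupied compartment (nearer the robot). Origin: centre of its underside. Leave alone.
- puck_b: the same as puck_a in green resin, in the same compartment. Leave alone.
- caliper: digital caliper lying on the bench on the side of the saw where the tray is not, 230 x 75 x 12 mm. Origin: middle of its beam, underside. Leave alone.
- spanner: steel spanner lying on the bench behind and right of the saw, 150 mm along x. Leave alone.
- flange: steel wheel flange (ring), 50 mm across, 12 mm high, on the bench behind and left of the saw. Origin: centre of its underside. Leave alone.
- wheel_case: flat round orange case with a spare wheel, 110 mm across, 12 mm high, on the bench behind and left of the saw. Origin: centre of its underside. Leave alone.
- paste_jar: small white jar with a blue lid, 40 mm across, 40 mm high, on the bench behind and right of the saw. Origin: centre of its underside. Leave alone.

How it is judged:
By the outcome, as a careful person would: the job done as asked, in the order asked, and still so for the second after the job is handed in, while the arm keeps its last pose, push and grip.
It also fails if it takes over 64 s, if anything falls off the work surface, if the arm or the gripper's body presses on something with over 40 N, if the wrist force passes 120 N, or if a joint passes its speed limit or range.

ROBOT

A 6-joint arm with a two-finger parallel gripper is mounted at the origin on the work surface. World frame = base frame: x ahead of the robot, y to its left, z up, the work surface at z = 0. Lengths are in m, angles in degrees, forces in N, time in s.
With the tool pointing down it reaches from about 0.4 to 0.825 m from the base axis. Payload 7 kg.
Tool frame: the origin (TCP) lies midway between the tips of the shut fingers; the grasp point (between the pads) lies r.grip_depth behind it (r.grip_depth is the distance from the TCP to the grasp point, in m); z points along the fingers, y is the line along which they close (so a half turn about z gives the same grasp; the last joint's range is limited). The gripper opens to 88 mm and grips with 3 to 60 N. Pads are 19 mm wide; open, the fingers measure 130 mm over their backs; the gripper's body (78 mm by 193 mm) begins 47 mm behind the grasp point.
Start: joints at [-58.722, 20.546, 0.682, 0, -70.136, -16.507], TCP at [0.172, -0.653, 0.227] pointing down, gripper open.
Joint ranges: [-176.03, 176.03], [-82.01, 121.73], [-58.28, 71.71], [-173.87, 95.51], [-174.79, -0.11], [-173.66, 173.66]. Speed limits (degrees/s): [136.94, 136.94, 172.46, 180, 180, 180].

INTERFACE

Orientations are given as [roll, pitch, yaw] about the fixed x, y, z axes, in that order (R = Rz(yaw) Ry(pitch) Rx(roll)).
In Python, from plant import r gives the robot as it stands.
- The arm moves only by the tool shift_gripper, called after ">>>" as name(argument=value, ...) on one line, values as JSON. Schema: {"type":"object","properties":{"moves":{"type":"object","properties":{"rows":{"type":"array","items":{"type":"array","items":{"type":"number"},"minItems":6,"maxItems":6},"minItems":1,"maxItems":12}},"additionalProperties":false,"required":["rows"]},"jaw":{"type":"number"},"clamp_n":{"type":"number"},"only":{"type":"string"},"quiet":{"type":"boolean"},"lines":{"type":"string"}},"required":["moves"],"additionalProperties":false}. moves is an object whose key "rows" holds a list of rows, 1 to 12 of them, each of 6 numbers: dx, dy, dz in a scale on which 1.0 is 1 m, then a rotation vector rx, ry, rz in normalised numbers (1 is 360 degrees); each row is the pose to reach, as a shift and turn from the pose commanded when the call began, along the tool's axes at that moment; what a row does not reach only later rows make up. A row lasts 1/12 s, in which the tool goes at most 0.0417 m and 7.16 degrees, less where a joint would pass 70% of its speed; a pose out of reach is approached as far as the arm can. jaw is the finger opening in m, set as the call begins (left out keeps the last). The fingers move at their own pace and stop on an object; clamp_n is the grip in N (left out, the last holds). Time passes only in rows, so rows that do not move let the fingers close. The tool returns the time, the measured TCP pose, the force, the opening and the grip force at its end. only (a regular expression) keeps the lines of the reply that match it, lines (a string "A,B") keeps lines A to B, and quiet returns only ok. Input that does not fit is refused with a message, and nothing moves.
- r.get_state(): the state, without advancing time (a new reading comes with each control period).
- r.capture(name): name is "side" or "top" or "wrist"; returns a dict with "frame" (480x640x3 uint8, red, green, blue), "z_map" (480x640 float32, m along the optical axis (not along the pixel's ray), 0 where there is no reading), "fx", "fy", "cx", "cy" (pixels), "cam_to_world" (4x4, takes a point from camera to world coordinates). Camera axes: x right, y down, z forward; pixel columns grow to the right and rows downward; lengths in m; the calibration is good to about 2 mm. A picture is of the moment at which its call begins.
- r.close_job(): hands the job in; it is judged then, once.
The state is a dict: "time_s": time; "joints": joint angles; "qd": joint speeds; "joint_torque": joint torques, N m; "tcp_pos": TCP position; "eef_rot": TCP orientation; "contact_force": force on the tool from outside, world axes, zero at the start; "moment": the same for the moment, N m; "gripper_width": finger opening in m; "gripper_force": force on a finger pad.
Only numpy, scipy, OpenCV 4.12 (cv2) and the standard library are available. Lean on these libraries where they do the work, as an engineer would, in place of code of your own. Each camera call takes 0.05 s, during which the arm holds its last target. There are 200 camera calls.

## Working session

There is one attempt and no reset: what is moved stays moved. The work goes in short steps, Python scripts to look and compute and a tool call to move; the robot and the scene stay as the last step left them, time stands still between calls to the robot, and variables do not carry over. Pictures are saved under pics/ and viewed, at most 10 in all, crops included, and the job is handed in when it is done.

```bash
ls; mkdir -p pics
```

Run:
```python
from plant import r
import cv2,numpy as np
print(r.get_state(), r.grip_depth)
for n in ["side","top"]:
    c=r.capture(n); cv2.imwrite(f"pics/{n}0.png",c["frame"][:,:,::-1]); np.savez(f"{n}0.npz",**c)
    print(n,c["fx"],c["cx"],c["cy"],np.round(c["cam_to_world"],4).tolist())
```

```text
pics
plant.py
{'time_s': 0.0, 'joints': array([-5.87234661e+01,  2.05894501e+01,  6.34687357e-01, -2.02563419e-02,
       -7.01364037e+01, -1.65078450e+01]), 'qd': array([ 0.01145654,  0.00359997, -0.02429017, -0.00694298,  0.04633681,
        0.00495124]), 'joint_torque': array([-1.02944472e-03, -5.82719135e+01,  2.93062520e+01,  6.99750960e+00,
        7.18108247e-03, -1.74042757e-04]), 'tcp_pos': array([ 0.1719313 , -0.6522327 ,  0.22565161]), 'eef_rot': array([ 1.79907180e+02, -7.64958011e-03, -1.65238203e+02]), 'contact_force': array([ 0.2647761 , -0.12829762, -0.08600001]), 'moment': array([ 0.00735493, -0.0453275 , -0.02534812]), 'gripper_force': 0.0, 'gripper_width': 0.08768870121656636} 0.0188
side 464.7969458931424 325.22056435376726 241.2991391623274 [[-0.9893, -0.1165, 0.0875, 0.4903], [-0.1455, 0.7534, -0.6413, 0.6396], [0.0088, -0.6472, -0.7623, 0.8559], [0.0, 0.0, 0.0, 1.0]]
top 495.9270319834117 317.9586551762776 240.18315514113613 [[-0.0297, -0.985, 0.1699, 0.3655], [-0.9996, 0.0287, -0.0082, 0.0236], [0.0032, -0.1701, -0.9854, 1.2138], [0.0, 0.0, 0.0, 1.0]]
```

View pics/top0.png

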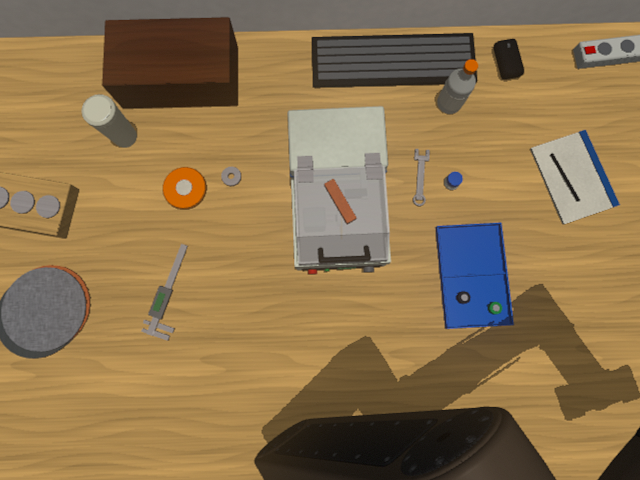

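View pics/side0.png

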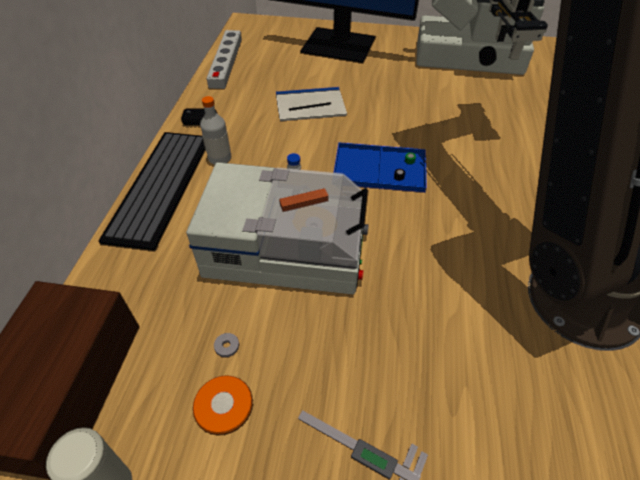

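The top view shows the stick at about (340,201), the handle bar from (320,256) to (369,254), and the tray with corners near (436,227), (500,223), (512,323) and (446,327), its empty half around (474,250). In the side view the stick is at (304,200), the handle feet at (358,195) and (355,228), and the tray's empty half at (357,165).

Create h.py:
```python
import numpy as np,cv2
def ray(c,u,v):
    T=c["cam_to_world"]; return T[:3,3], T[:3,:3]@np.array([(u-c["cx"])/c["fx"],(v-c["cy"])/c["fy"],1])
def onz(c,u,v,z):
    o,d=ray(c,u,v); return o+d*(z-o[2])/d[2]
def tri(c1,p1,c2,p2):
    o1,d1=ray(c1,*p1);o2,d2=ray(c2,*p2)
    s=np.linalg.lstsq(np.c_[d1,-d2],o2-o1,rcond=None)[0]
    a,b=o1+s[0]*d1,o2+s[1]*d2; return (a+b)/2,np.linalg.norm(a-b)
def cloud(c,m):
    v,u=np.nonzero(m&(c["z_map"]>0)); z=c["z_map"][v,u]; T=c["cam_to_world"]
    return (T[:3,:3]@np.array([(u-c["cx"])/c["fx"]*z,(v-c["cy"])/c["fy"]*z,z])).T+T[:3,3], u,v
def box(m,u0,u1,v0,v1):
    k=np.zeros(m.shape,bool);k[v0:v1,u0:u1]=1;return m&k
def red(c):
    h=cv2.cvtColor(c["frame"],cv2.COLOR_RGB2HSV).astype(int);return (h[...,0]<12)&(h[...,1]>120)&(h[...,2]>60)
def blue(c):
    h=cv2.cvtColor(c["frame"],cv2.COLOR_RGB2HSV).astype(int);return (abs(h[...,0]-112)<12)&(h[...,1]>170)
```

Run:
```python
from h import *
np.set_printoptions(precision=4,suppress=True)
t=dict(np.load("top0.npz"));s=dict(np.load("side0.npz"))
for n,c,b in (("top",t,(310,370,170,230)),("side",s,(270,335,180,215))):
    m=box(red(c),*b);P,u,v=cloud(c,m)
    hi=P[P[:,2]>np.percentile(P[:,2],50)-.004]
    rr=cv2.minAreaRect(hi[:,:2].astype(np.float32)*1000)
    print(n,m.sum(),"uv",u.mean(),v.mean(),"z pct",np.percentile(P[:,2],[5,50,95]),"rect mm",rr)
    rr=cv2.minAreaRect(np.c_[u,v].astype(np.float32)); print(cv2.boxPoints(rr).tolist(), rr[0])
m=box(red(t),310,370,170,230);m2=box(red(s),270,335,180,215)
_,u,v=cloud(t,m);_,u2,v2=cloud(s,m2)
print("stick tri",tri(t,(u.mean(),v.mean()),s,(u2.mean(),v2.mean())))
# tray
for n,c,b in (("top",t,(425,525,215,335)),("side",s,(325,435,140,195))):
    m=box(blue(c),*b);P,u,v=cloud(c,m)
    print(n,"tray z",np.percentile(P[:,2],[2,20,50,90,98]))
    q=cv2.convexHull(np.c_[u,v].astype(np.float32)); q=cv2.approxPolyDP(q,4,True)[:,0]
    print(q.tolist(), [onz(c,*x,.02)for x in q])
    print(cv2.minAreaRect(P[:,:2].astype(np.float32)*1000))
# handle dark
for n,c,b in (("top",t,(310,380,240,266)),("side",s,(340,372,185,240))):
    m=box(c["frame"].max(2)<70,*b);P,u,v=cloud(c,m);k=P[:,2]>.155
    print(n,"handle",m.sum(),k.sum(),P[k].mean(0),P[k].min(0),P[k].max(0),np.percentile(P[k][:,2],[10,50,90,98]))
# saw outline: top of motor housing
P,u,v=cloud(t,box(np.ones((480,640),bool),280,400,95,275))
for lo,hi in((.15,.164),(.164,.172)):
    k=(P[:,2]>lo)&(P[:,2]<hi);print("saw",k.sum(),np.median(P[k][:,2]),cv2.minAreaRect(P[k][:,:2].astype(np.float32)*1000))
cv2.imwrite("pics/crop.png",np.hstack([cv2.resize(t["frame"][225:285,290:390,::-1],(400,240),interpolation=2),cv2.resize(s["frame"][170:245,315:385,::-1],(400,428),interpolation=2)[:240]*1]))
cv2.imwrite("pics/crop.png",np.hstack([cv2.resize(t["frame"][225:285,290:370,::-1],(400,300),interpolation=2),cv2.resize(s["frame"][180:240,310:390,::-1],(400,300),interpolation=2)]))
```

```text
top 501 uv 339.878 200.8 z pct [0.1818 0.185  0.1878] rect mm ((627.316162109375, -33.67951583862305), (99.51805114746094, 23.436771392822266), 27.494930267333984)
[[323.51153564453125, 183.87254333496094], [333.05841064453125, 178.2760772705078], [356.181396484375, 217.72120666503906], [346.634521484375, 223.3176727294922]] (339.8464660644531, 200.796875)
side 606 uv 303.43801652892563 199.31570247933885 z pct [0.1731 0.1846 0.187 ] rect mm ((628.9442749023438, -35.75208282470703), (98.16621398925781, 26.98003578186035), 27.243436813354492)
[[278.937744140625, 198.4852294921875], [325.47869873046875, 187.534423828125], [328.42950439453125, 200.07540893554688], [281.8885498046875, 211.02621459960938]] (303.6836242675781, 199.2803192138672)
stick tri (array([ 0.6285, -0.0346,  0.1799]), np.float64(0.0008460726079569048))
top tray z [-0.001   0.002   0.004   0.0081  0.0204]
[[512.0, 323.0], [448.0, 327.0], [438.0, 226.0], [500.0, 223.0]] [array([ 0.3582, -0.4415,  0.02  ]), array([ 0.3534, -0.2886,  0.02  ]), array([ 0.5981, -0.2822,  0.02  ]), array([ 0.6012, -0.4354,  0.02  ])]
((477
[... 318 characters left out ...]
-0.3143,  0.02  ]), array([ 0.6011, -0.4367,  0.02  ]), array([ 0.3586, -0.443 ,  0.02  ])]
((477.5181579589844, -362.8710021972656), (245.2045135498047, 168.3312530517578), 0.9343054294586182)
top handle 385 326 [ 0.5053 -0.0394  0.1713] [ 0.4974 -0.094   0.1556] [0.5256 0.0155 0.1793] [0.1645 0.1724 0.1757 0.177 ]
side handle 421 269 [ 0.5081 -0.0338  0.1703] [ 0.4985 -0.097   0.1551] [0.5266 0.0154 0.1779] [0.1601 0.1728 0.1753 0.1766]
saw 6575 0.16003437695422895 ((682.0556640625, -35.670936584472656), (341.1390075683594, 220.50784301757812), 0.942510187625885)
saw 5815 0.16717926636196645 ((671.1995849609375, -34.259033203125), (207.21768188476562, 347.7736511230469), 89.61335754394531)
```

View pics/crop.png

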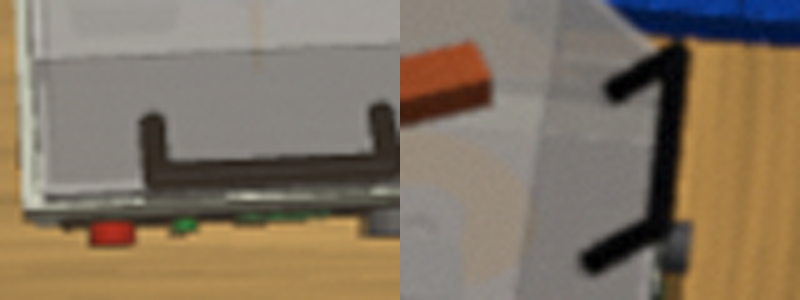

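The crops show the handle bar level along y, at about (344,260) in the top image. Both views agree on the stick: centre (0.628,-0.0345), top at 0.185, long axis 27.5° from x. Next I refine the bar position and set up a helper that computes shifts.

Create go.py:
```python
import sys,numpy as np
from plant import r
from scipy.spatial.transform import Rotation as R
np.set_printoptions(precision=4,suppress=True)
def shift(p,yaw):
    s=r.get_state();A=R.from_euler("xyz",s["eef_rot"],degrees=True);B=R.from_euler("xyz",[180,0,yaw],degrees=True)
    print("at",s["tcp_pos"],s["eef_rot"],"t",s["time_s"]);d=np.array(p)-s["tcp_pos"]
    print("shift",A.inv().apply(d),"|d|",np.linalg.norm(d),"rot",(A.inv()*B).as_rotvec(degrees=True))
if __name__=="__main__":
    a=[float(x) for x in sys.argv[1:]]; shift(a[:3],a[3])
```

```bash
python3 go.py 0.628 -0.0345 0.225 -152.5
```

Run:
```python
from h import *
t=dict(np.load("top0.npz"));s=dict(np.load("side0.npz"))
for n,c,b in (("top",t,(310,380,240,270)),("side",s,(340,372,180,240))):
    P,u,v=cloud(c,box(c["frame"].max(2)<80,*b));k=(P[:,2]>.166)&(P[:,0]<.513);Q=P[k]
    print(n,len(Q),Q[:,0].min(),np.median(Q[:,0]),Q[:,0].max(),"y",Q[:,1].min(),Q[:,1].max(),"ztop",np.percentile(Q[:,2],95),"slope",np.polyfit(Q[:,1],Q[:,0],1))
```

```text
at [ 0.172  -0.6523  0.2257] [ 179.918    -0.0066 -165.2365] t 0.1
shift [-0.5984  0.4812  0.0014] |d| 0.7678810599314004 rot [  0.0824   0.0025 -12.7365]
top 289 0.49739190488376916 0.5033786394293261 0.5126612818557972 y -0.09280651479851464 0.01407505016916299 ztop 0.17631049017992137 slope [-0.0135699   0.50284373]
side 207 0.498516973168342 0.5052173495467044 0.5126095893444594 y -0.09698603287512819 0.015434335623611961 ztop 0.17607857980610397 slope [-0.01605344  0.50471667]
```

The manual's scale: turns go in shares of 360 degrees. Converting my numbers, -12.7 degrees is -0.0353.

>>> shift_gripper(moves={"rows":[[-0.02,0.016,0,0,0,-0.0028],[-0.05,0.04,0,0,0,-0.0056],[-0.082,0.066,0,0,0,-0.0083],[-0.114,0.092,0,0,0,-0.0111],[-0.146,0.117,0,0,0,-0.0139],[-0.178,0.143,0,0,0,-0.0167],[-0.21,0.169,0,0,0,-0.0194],[-0.242,0.195,0,0,0,-0.0222],[-0.274,0.22,0,0,0,-0.025],[-0.306,0.246,0,0,0,-0.0278],[-0.338,0.272,0,0,0,-0.0306],[-0.37,0.298,0,0,0,-0.0353]]}, jaw=0.06)

```text
time_s: 1.1
tcp_pos: [0.4545, -0.2682, 0.2266]
eef_rot: [180.0, 0.0, -152.5]
contact_force: [0.3, -0.8, 0.0]
gripper_width: 0.0603
gripper_force: 0.0
```

```bash
python3 go.py 0.628 -0.0345 0.225 -152.5
```

```text
at [ 0.4545 -0.2682  0.2266] [ 179.9954    0.0068 -152.4887] t 1.1
shift [-0.2619  0.1271  0.0016] |d| 0.29111493614674155 rot [0.0046 0.0068 0.0113]
```

>>> shift_gripper(moves={"rows":[[-0.03,0.015,0,0,0,0],[-0.064,0.031,0,0,0,0],[-0.098,0.048,0,0,0,0],[-0.132,0.064,0,0,0,0],[-0.166,0.081,0,0,0,0],[-0.2,0.097,0,0,0,0],[-0.232,0.113,0,0,0,0],[-0.252,0.123,0,0,0,0],[-0.262,0.127,0,0,0,0],[-0.262,0.127,0,0,0,0],[-0.262,0.127,0,0,0,0]]})

```text
time_s: 2.02
tcp_pos: [0.6274, -0.0366, 0.2259]
eef_rot: [180.0, -0.1, -152.5]
contact_force: [0.5, -0.7, -0.5]
gripper_width: 0.0602
gripper_force: 0.0
```

```bash
python3 go.py 0.628 -0.0345 0.17 -152.5
```

Run:
```python
from plant import r
from h import *
c=r.capture("wrist");cv2.imwrite("pics/w1.png",c["frame"][:,:,::-1]);np.savez("w1.npz",**c)
P,u,v=cloud(c,red(c));k=(P[:,2]>.15)&(P[:,2]<.2);P=P[k]
print(k.sum(),np.percentile(P[:,2],[5,50,95]));hi=P[P[:,2]>np.median(P[:,2])-.004]
print(cv2.minAreaRect(hi[:,:2].astype(np.float32)*1000))
```

```text
at [ 0.6274 -0.0366  0.2259] [ 179.9735   -0.0761 -152.4916] t 2.0167
shift [-0.0016  0.0015  0.0559] |d| 0.05590234333400987 rot [ 0.0265 -0.0761  0.0084]
5610 [0.184331   0.18533456 0.18636787]
((624.399658203125, -37.477230072021484), (91.20379638671875, 22.98916244506836), 27.822879791259766)
```

View pics/w1.png

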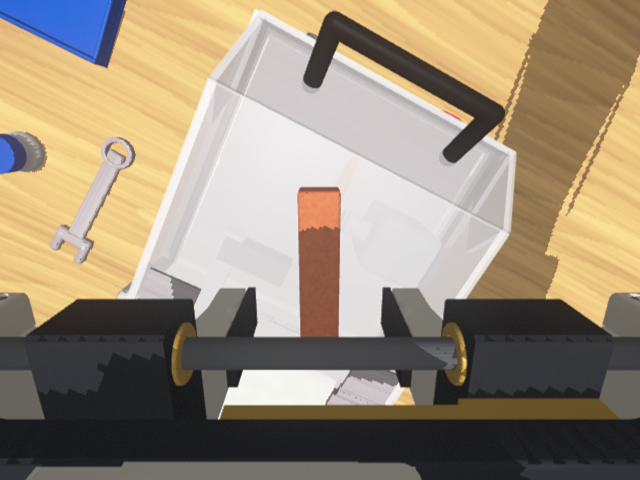

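The wrist view shows the stick centred between the open fingers at column 319, parallel to them. The handle bar runs from (335,20) to (500,113). I'll descend and grip.

>>> shift_gripper(moves={"rows":[[0,0.001,0.012,0,0,0],[-0.001,0.0015,0.028,0,0,0],[-0.0015,0.0015,0.042,0,0,0],[-0.0015,0.0015,0.05,0,0,0],[-0.0015,0.0015,0.0545,0,0,0],[-0.0015,0.0015,0.0555,0,0,0],[-0.0015,0.0015,0.0555,0,0,0],[-0.0015,0.0015,0.0555,0,0,0]]})

```text
time_s: 2.73
tcp_pos: [0.6287, -0.0349, 0.172]
eef_rot: [-180.0, 0.1, -152.5]
contact_force: [0.2, 0.1, 0.2]
gripper_width: 0.0601
gripper_force: 0.0
```

>>> shift_gripper(moves={"rows":[[0,0,0,0,0,0],[0,0,0,0,0,0],[0,0,0,0,0,0],[0,0,0,0,0,0],[0,0,0,0,0,0],[0,0,0,0,0,0],[0,0,0,0,0,0],[0,0,0,0,0,0]]}, jaw=0.0, clamp_n=20)

```text
time_s: 3.4
tcp_pos: [0.6284, -0.0346, 0.1711]
eef_rot: [-180.0, 0.0, -152.5]
contact_force: [-0.5, -0.4, 0.4]
gripper_width: 0.0238
gripper_force: 20.0
```

Run:
```python
from h import *
c=dict(np.load("w1.npz"))
P,u,v=cloud(c,box(c["frame"].max(2)<75,300,510,0,165));Q=P[(P[:,2]>.166)&(P[:,2]<.185)&(P[:,0]<.513)]
print(len(Q),Q[:,0].min(),np.median(Q[:,0]),"y",Q[:,1].min(),Q[:,1].max(),"ztop",np.percentile(Q[:,2],95),np.polyfit(Q[:,1],Q[:,0],1))
```

```text
4753 0.49880001093258025 0.5062876498733867 y -0.09588997042753217 0.014496660940702288 ztop 0.17519858664161042 [-0.01523745  0.50539728]
```

>>> shift_gripper(moves={"rows":[[0,0,-0.008,0,0,0],[0,0,-0.02,0,0,0],[0,0,-0.036,0,0,0],[0,0,-0.052,0,0,0],[0,0,-0.064,0,0,0],[0,0,-0.07,0,0,0],[0,0,-0.07,0,0,0]]})

```text
time_s: 3.98
tcp_pos: [0.6292, -0.0346, 0.2433]
eef_rot: [-179.9, 0.2, -152.5]
contact_force: [0.5, 0.9, -0.9]
gripper_width: 0.0238
gripper_force: 20.0
```

```bash
python3 go.py 0.539 -0.360 0.24 -88.5
```

```text
at [ 0.6292 -0.0346  0.2433] [-179.9419    0.1719 -152.5232] t 3.9833
shift [ 0.2301 -0.2471  0.0028] |d| 0.33769380482615274 rot [ -0.148    0.1211 -64.0232]
```

In the tool's units: -64 degrees is -0.1778.

>>> shift_gripper(moves={"rows":[[0.012,-0.013,0,0,0,-0.0083],[0.032,-0.034,0,0,0,-0.025],[0.055,-0.059,0,0,0,-0.0417],[0.08,-0.086,0,0,0,-0.0597],[0.105,-0.113,0,0,0,-0.0792],[0.13,-0.14,0,0,0,-0.0986],[0.155,-0.167,0,0,0,-0.1181],[0.18,-0.194,0,0,0,-0.1375],[0.203,-0.218,0,0,0,-0.1556],[0.22,-0.237,0,0,0,-0.1694],[0.23,-0.247,0,0,0,-0.1778],[0.23,-0.247,0,0,0,-0.1778]]})

```text
time_s: 4.98
tcp_pos: [0.5365, -0.3624, 0.2397]
eef_rot: [179.9, 0.0, -88.5]
contact_force: [0.0, -0.1, -1.1]
gripper_width: 0.0237
gripper_force: 20.0
```

>>> shift_gripper(moves={"rows":[[0,0,0,0,0,0],[0,0,0,0,0,0]]})

```text
time_s: 5.15
tcp_pos: [0.5381, -0.3594, 0.2403]
eef_rot: [179.9, 0.0, -88.6]
contact_force: [-0.5, -0.3, -1.4]
gripper_width: 0.0236
gripper_force: 20.0
```

```bash
python3 go.py 0.539 -0.360 0.010 -88.5
```

Run:
```python
from plant import r
from h import *
c=r.capture("side");P,u,v=cloud(c,red(c));k=(P[:,2]>.18)&(P[:,2]<.3)&(abs(P[:,1]+.36)<.1);P=P[k];print("stick",k.sum(),P.min(0),P.max(0),P.mean(0))
c=r.capture("top");cv2.imwrite("pics/t2.png",c["frame"][150:400,330:630,::-1])
c=r.capture("wrist");np.savez("w2.npz",**c);cv2.imwrite("pics/w2.png",c["frame"][:,:,::-1])
```

```text
at [ 0.5381 -0.3594  0.2403] [179.9464   0.0414 -88.6073] t 5.15
shift [ 0.0008 -0.0011  0.2303] |d| 0.23033782132297573 rot [ 0.0536  0.0414 -0.1073]
stick 283 [ 0.52674233 -0.41064587  0.18030936] [ 0.93976757 -0.30800049  0.28414353] [ 0.57924024 -0.34868556  0.24659058]
```

View pics/w2.png

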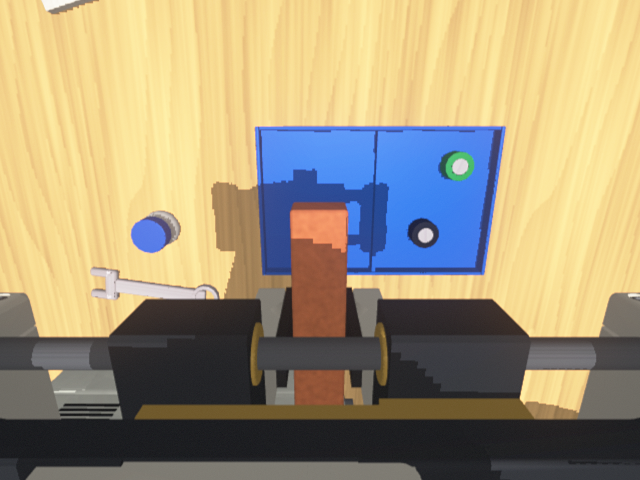

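The wrist view shows the stick level in the grip. The tray's corners are near (257,127), (504,127), (484,274) and (263,275), the divider is near x=375, and the empty half is on the left.

Run:
```python
from h import *
np.set_printoptions(precision=4,suppress=True)
c=dict(np.load("w2.npz"))
for p in((257,127),(504,127),(484,274),(263,275)):print(onz(c,*p,.02))
for p in((376,131),(372,270)):print("div",onz(c,*p,.02))
P,u,v=cloud(c,box(blue(c),240,520,110,290));print(cv2.minAreaRect(P[P[:,2]<.03][:,:2].astype(np.float32)*1000))
P,u,v=cloud(c,box(blue(c),275,360,135,160));print("floor",np.median(P[:,2]))
```

```text
[ 0.6021 -0.4385  0.02  ]
[ 0.3569 -0.4448  0.02  ]
[ 0.3511 -0.2874  0.02  ]
[ 0.5994 -0.2797  0.02  ]
div [ 0.4836 -0.4378  0.02  ]
div [ 0.4772 -0.289   0.02  ]
((477.4591979980469, -363.1737060546875), (247.8040313720703, 156.99488830566406), 1.5366263389587402)
floor 0.0037315201827184397
```

>>> shift_gripper(moves={"rows":[[0.001,-0.001,0.015,0,0,0],[0.001,-0.001,0.04,0,0,0],[0.001,-0.001,0.07,0,0,0],[0.001,-0.001,0.1,0,0,0],[0.001,-0.001,0.13,0,0,0],[0.001,-0.001,0.155,0,0,0],[0.001,-0.001,0.17,0,0,0],[0.001,-0.001,0.18,0,0,0],[0.001,-0.001,0.18,0,0,0]]})

```text
time_s: 6.05
tcp_pos: [0.5384, -0.3597, 0.0588]
eef_rot: [179.8, 0.1, -88.5]
contact_force: [-0.2, 0.6, -1.0]
gripper_width: 0.024
gripper_force: 20.0
```

>>> shift_gripper(moves={"rows":[[0,0,0.012,0,0,0],[0,0,0.026,0,0,0],[0,0,0.036,0,0,0],[0,0,0.042,0,0,0],[0,0,0.046,0,0,0],[0,0,0.048,0,0,0],[0,0,0.0485,0,0,0],[0,0,0.0485,0,0,0],[0,0,0.0485,0,0,0]]})

```text
time_s: 6.8
tcp_pos: [0.5396, -0.361, 0.0131]
eef_rot: [-180.0, -0.0, -88.5]
contact_force: [1.2, -0.8, -1.7]
gripper_width: 0.0238
gripper_force: 20.0
```

>>> shift_gripper(moves={"rows":[[0,0,0.0005,0,0,0],[0,0,0.001,0,0,0],[0,0,0.001,0,0,0]]})

```text
time_s: 7.05
tcp_pos: [0.5393, -0.3608, 0.0117]
eef_rot: [-180.0, -0.0, -88.5]
contact_force: [-0.2, 0.4, -0.6]
gripper_width: 0.0241
gripper_force: 20.0
```

>>> shift_gripper(moves={"rows":[[0,0,0.0005,0,0,0],[0,0,0.001,0,0,0],[0,0,0.0015,0,0,0],[0,0,0.0015,0,0,0]]})

```text
time_s: 7.38
tcp_pos: [0.5392, -0.3608, 0.0099]
eef_rot: [180.0, 0.0, -88.5]
contact_force: [0.1, 0.1, -0.8]
gripper_width: 0.0236
gripper_force: 20.0
```

>>> shift_gripper(moves={"rows":[[0,0,0.0005,0,0,0],[0,0,0.001,0,0,0],[0,0,0.001,0,0,0]]})

```text
time_s: 7.63
tcp_pos: [0.5392, -0.3608, 0.0089]
eef_rot: [180.0, 0.0, -88.5]
contact_force: [-0.5, 0.9, -1.7]
gripper_width: 0.0241
gripper_force: 20.0
```

>>> shift_gripper(moves={"rows":[[0,0,0.0005,0,0,0],[0,0,0.001,0,0,0],[0,0,0.001,0,0,0]]})

```text
time_s: 7.88
tcp_pos: [0.5393, -0.3609, 0.0082]
eef_rot: [-180.0, -0.0, -88.5]
contact_force: [0.1, 0.7, -0.1]
gripper_width: 0.0239
gripper_force: 20.0
```

>>> shift_gripper(moves={"rows":[[0,0,0.0003,0,0,0],[0,0,0.0006,0,0,0],[0,0,0.0006,0,0,0]]})

```text
time_s: 8.13
tcp_pos: [0.5393, -0.3609, 0.0081]
eef_rot: [-180.0, -0.0, -88.5]
contact_force: [-1.4, 2.5, 5.2]
gripper_width: 0.0236
gripper_force: 20.0
```

Contact shows 5 N at the expected height, so the stick is resting on the floor. I'll release with a small opening and lift clear.

>>> shift_gripper(moves={"rows":[[0,0,0,0,0,0],[0,0,-0.0003,0,0,0],[0,0,-0.0005,0,0,0],[0,0,-0.0005,0,0,0],[0,0,-0.0005,0,0,0],[0,0,-0.0005,0,0,0]]}, jaw=0.04)

```text
time_s: 8.63
tcp_pos: [0.5393, -0.3609, 0.0079]
eef_rot: [180.0, 0.0, -88.5]
contact_force: [-0.3, -0.4, 0.5]
gripper_width: 0.0405
gripper_force: 0.0
```

>>> shift_gripper(moves={"rows":[[0,0,-0.008,0,0,0],[0,0,-0.022,0,0,0],[0,0,-0.045,0,0,0],[0,0,-0.075,0,0,0],[0,0,-0.11,0,0,0],[0,0,-0.145,0,0,0],[0,0,-0.18,0,0,0],[0,0,-0.21,0,0,0],[0,0,-0.23,0,0,0],[0,0,-0.24,0,0,0],[0,0,-0.24,0,0,0]]}, jaw=0.03)

```text
time_s: 9.55
tcp_pos: [0.5402, -0.3613, 0.2513]
eef_rot: [-179.7, -0.1, -88.5]
contact_force: [1.4, 0.4, 0.4]
gripper_width: 0.0302
gripper_force: 0.0
```

```bash
python3 go.py 0.505 -0.039 0.24 -89.1
```

Run:
```python
from plant import r
from h import *
c=r.capture("wrist");cv2.imwrite("pics/w3.png",c["frame"][:,:,::-1])
```

```text
at [ 0.5402 -0.3613  0.2513] [-179.7394   -0.1174  -88.5179] t 9.55
shift [-0.3232  0.0269  0.0105] |d| 0.3244417525399352 rot [-0.2612 -0.1161  0.5823]
```

View pics/w3.png

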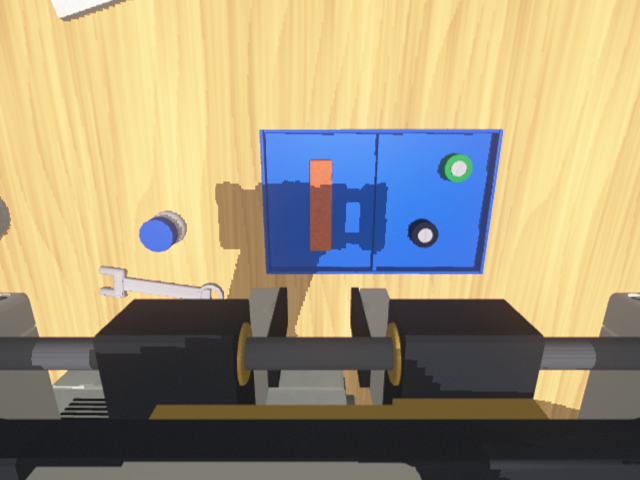

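The wrist view shows the stick lying flat at (320,205) in the empty half, with both specimen mounts undisturbed at (458,168) and (424,234). Next is the handle.

In the tool's units: 0.6 degrees is 0.0017.

>>> shift_gripper(moves={"rows":[[-0.012,0.001,0,0,0,0.0017],[-0.036,0.003,0,0,0,0.0017],[-0.068,0.006,0,0,0,0.0017],[-0.103,0.009,0,0,0,0.0017],[-0.14,0.012,0,0,0,0.0017],[-0.177,0.015,0,0,0,0.0017],[-0.214,0.018,0,0,0,0.0017],[-0.25,0.021,0.002,0,0,0.0017],[-0.283,0.024,0.005,0,0,0.0017],[-0.308,0.026,0.008,0,0,0.0017],[-0.322,0.0275,0.01,0,0,0.0017],[-0.322,0.0275,0.01,0,0,0.0017]]})

```text
time_s: 10.6
tcp_pos: [0.502, -0.0374, 0.2357]
eef_rot: [179.8, 0.0, -89.0]
contact_force: [0.3, 0.3, 0.5]
gripper_width: 0.03
gripper_force: 0.0
```

>>> shift_gripper(moves={"rows":[[0,0,0,0,0,0],[0,0,0,0,0,0]]})

```text
time_s: 10.77
tcp_pos: [0.5031, -0.04, 0.2369]
eef_rot: [179.9, -0.0, -89.1]
contact_force: [0.5, -0.3, 0.8]
gripper_width: 0.0301
gripper_force: 0.0
```

```bash
python3 go.py 0.5045 -0.04 0.157 -89.1
```

Run:
```python
from plant import r
from h import *
c=r.capture("wrist");cv2.imwrite("pics/w4.png",c["frame"][:,:,::-1])
P,u,v=cloud(c,c["frame"].max(2)<75);Q=P[(P[:,2]>.166)&(P[:,2]<.185)&(P[:,0]<.52)&(P[:,0]>.485)]
if len(Q):print(len(Q),Q[:,0].min(),np.median(Q[:,0]),Q[:,0].max(),"y",Q[:,1].min(),Q[:,1].max(),"ztop",np.percentile(Q[:,2],95),np.polyfit(Q[:,1],Q[:,0],1))
c=r.capture("side");
P,u,v=cloud(c,red(c));k=(P[:,2]>0.0)&(P[:,2]<.03)&(abs(P[:,1]+.36)<.08)&(abs(P[:,0]-.54)<.06);P=P[k];print("stick",k.sum(),np.percentile(P[:,2],[5,50,95]),cv2.minAreaRect(P[:,:2].astype(np.float32)*1000))
```

```text
at [ 0.5031 -0.04    0.2369] [179.8885  -0.028  -89.1164] t 10.7667
shift [-0.     -0.0016  0.0799] |d| 0.0799314481627798 rot [ 0.1115 -0.028  -0.0165]
2766 0.4985342377378784 0.5051131615882054 0.5173399427301716 y -0.09651879076399739 0.013397121851564012 ztop 0.17514768283581958 [-0.02217942  0.50431598]
stick 18 [0.02020693 0.02214462 0.02493838] ((530.8104248046875, -357.3177795410156), (5.686407566070557, 82.80598449707031), 4.26985502243042)
```

View pics/w4.png

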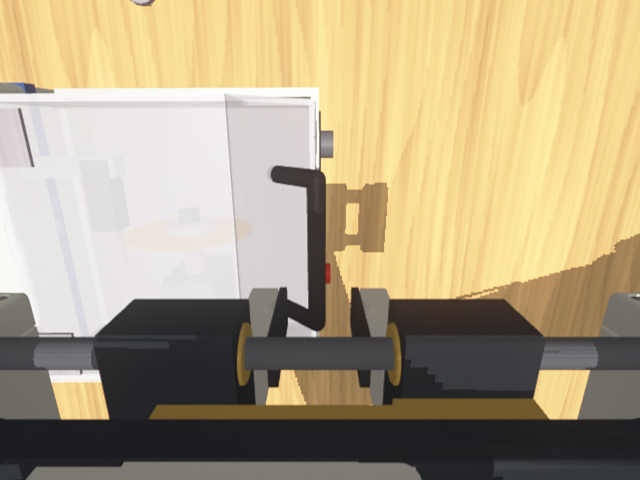

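The bar sits at column 317, between the fingers' columns (285 and 352), spanning rows 175–325. I'll descend until the TCP is 12 mm below the bar axis.

>>> shift_gripper(moves={"rows":[[0,-0.0015,0.012,0,0,0],[0,-0.0015,0.032,0,0,0],[0,-0.0015,0.052,0,0,0],[0,-0.0015,0.066,0,0,0],[0,-0.0015,0.074,0,0,0],[0,-0.0015,0.079,0,0,0],[0,-0.0015,0.08,0,0,0],[0,-0.0015,0.08,0,0,0]]})

```text
time_s: 11.53
tcp_pos: [0.5053, -0.0399, 0.1583]
eef_rot: [-180.0, -0.0, -89.1]
contact_force: [1.0, -0.1, 0.7]
gripper_width: 0.03
gripper_force: 0.0
```

>>> shift_gripper(moves={"rows":[[0,0,0,0,0,0],[0,0,0,0,0,0],[0,0,0,0,0,0],[0,0,0,0,0,0],[0,0,0,0,0,0],[0,0,0,0,0,0]]}, jaw=0.0, clamp_n=6)

```text
time_s: 12.03
tcp_pos: [0.5047, -0.0396, 0.1584]
eef_rot: [180.0, -0.0, -89.1]
contact_force: [-5.0, 1.1, 6.5]
gripper_width: 0.0115
gripper_force: 6.0
```

```bash
python3 go.py 0.5045 -0.04 0.153 -89.1
```

```text
at [ 0.5047 -0.0396  0.1584] [179.9871  -0.0002 -89.1192] t 12.0333
shift [0.0004 0.0002 0.0054] |d| 0.005402180283287551 rot [ 0.0129 -0.0002 -0.0192]
```

>>> shift_gripper(moves={"rows":[[0,0,0,0,0,0],[0,0,0,0,0,0],[0,0,0.001,0,0,0],[0,0,0.003,0,0,0],[0,0,0.005,0,0,0],[0,0,0.005,0,0,0],[0,0,0.005,0,0,0]]}, jaw=0.022)

```text
time_s: 12.62
tcp_pos: [0.5049, -0.0397, 0.1527]
eef_rot: [180.0, -0.0, -89.1]
contact_force: [0.4, -0.4, -0.4]
gripper_width: 0.0219
gripper_force: 0.0
```

>>> shift_gripper(moves={"rows":[[0,0,0,0,0,0],[0,0,0,0,0,0],[0,0,0,0,0,0],[0,0,0,0,0,0],[0,0,0,0,0,0],[0,0,0,0,0,0]]}, jaw=0.0, clamp_n=15)

```text
time_s: 13.12
tcp_pos: [0.5047, -0.0397, 0.1529]
eef_rot: [180.0, 0.0, -89.1]
contact_force: [-2.9, 0.9, 2.4]
gripper_width: 0.0115
gripper_force: 15.0
```

>>> shift_gripper(moves={"rows":[[0,-0.0001,-0.003,0,0,0],[0,-0.0003,-0.0089,0,0,0],[0,-0.001,-0.0177,0,0,0],[0,-0.0021,-0.0265,0,0,0],[0,-0.0036,-0.0352,0,0,0],[0,-0.0036,-0.0352,0,0,0],[0,-0.0036,-0.0352,0,0,0]]})

```text
time_s: 13.7
tcp_pos: [0.5083, -0.0396, 0.189]
eef_rot: [180.0, 0.0, -89.1]
contact_force: [-3.5, 0.5, -1.7]
gripper_width: 0.0114
gripper_force: 15.0
```

Run:
```python
from plant import r
from h import *
c=r.capture("side");cv2.imwrite("pics/s5.png",c["frame"][100:340,150:470,::-1])
```

```text
(no output)
```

View pics/s5.png

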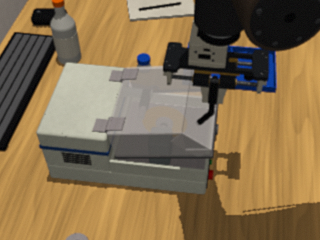

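The crop shows the hood lifted about 10° at the front, with the bar still between the fingers at about (212,100). I'll continue the arc.

>>> shift_gripper(moves={"rows":[[0,-0.0019,-0.0087,0,0,0],[0,-0.0041,-0.0172,0,0,0],[0,-0.0067,-0.0257,0,0,0],[0,-0.0097,-0.034,0,0,0],[0,-0.013,-0.0423,0,0,0],[0,-0.0167,-0.0503,0,0,0],[0,-0.0207,-0.0582,0,0,0],[0,-0.0251,-0.0659,0,0,0],[0,-0.0298,-0.0734,0,0,0],[0,-0.0348,-0.0807,0,0,0],[0,-0.0348,-0.0807,0,0,0]]})

```text
time_s: 14.67
tcp_pos: [0.5428, -0.0391, 0.2715]
eef_rot: [179.9, -0.0, -89.1]
contact_force: [-13.6, 3.2, 5.5]
gripper_width: 0.0115
gripper_force: 15.0
```

>>> shift_gripper(moves={"rows":[[0,0.001,-0.001,0,0,0],[0,-0.0013,-0.0045,0,0,0],[0,-0.0041,-0.0081,0,0,0],[0,-0.0068,-0.0115,0,0,0],[0,-0.0095,-0.0145,0,0,0],[0,-0.0125,-0.0178,0,0,0],[0,-0.0155,-0.021,0,0,0],[0,-0.0185,-0.0243,0,0,0],[0,-0.0215,-0.0275,0,0,0],[0,-0.0215,-0.0275,0,0,0],[0,-0.0215,-0.0275,0,0,0]]})

```text
time_s: 15.58
tcp_pos: [0.5647, -0.0387, 0.2982]
eef_rot: [180.0, 0.0, -89.1]
contact_force: [-10.0, 3.8, 5.7]
gripper_width: 0.0114
gripper_force: 15.0
```

Run:
```python
from plant import r
from h import *
np.set_printoptions(precision=4,suppress=True)
for n in("side","top","wrist"):
    c=r.capture(n);np.savez(n+"6.npz",**c);cv2.imwrite(f"pics/{n}6.png",c["frame"][:,:,::-1])
s=cv2.imread("pics/side6.png")[100:340,150:470];w=cv2.imread("pics/wrist6.png")
cv2.imwrite("pics/c6.png",np.hstack([cv2.resize(s,(440,330)),cv2.resize(w,(360,330))]))
```

```text
(no output)
```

View pics/c6.png

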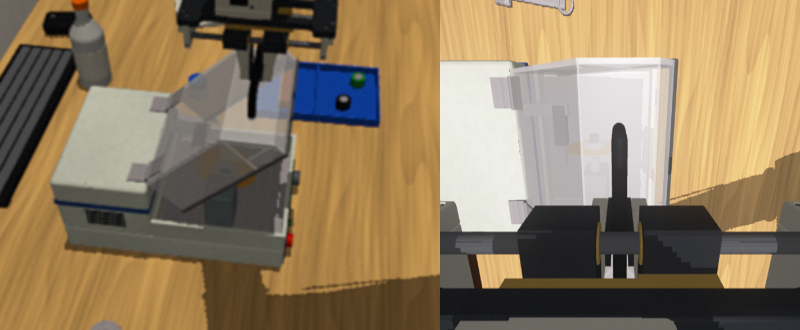

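The crops show the hood open around 45–48°, with the bar held between the fingers: at about (255,85) in the side crop and column 620 in the wrist crop. Now I measure the angle from depth.

Create ang.py:
```python
from h import *
np.set_printoptions(precision=4,suppress=True)
def run(C):
  for n,c in C.items():
    P,u,v=cloud(c,np.ones((480,640),bool))
    Q=P[(P[:,2]>.17)&(P[:,2]<.275)&(P[:,0]>.61)&(P[:,0]<.71)&(abs(P[:,1]+.035)<.09)]
    if len(Q)>200:
        best=0
        rng=np.random.default_rng(0)
        for _ in range(400):
            a,b,d=Q[rng.choice(len(Q),3,False)];nn=np.cross(b-a,d-a);L=np.linalg.norm(nn)
            if L<1e-6: continue
            nn/=L;k=abs((Q-a)@nn)<.0025
            if abs(nn[1])<.1 and k.sum()>best:best=k.sum();K=k
        I=Q[K];m=I.mean(0);nn=np.linalg.svd(I-m,full_matrices=False)[2][2];nn*=np.sign(nn[2])
        print(n,len(Q),best,"normal",nn,"angle",np.degrees(np.arctan2(nn[0],nn[2])), "z at x=.707:",m[2]-((.707-m[0])*nn[0])/nn[2])
    D=cloud(c,c["frame"].max(2)<75)[0];D=D[(D[:,2]>.25)&(D[:,2]<.36)&(D[:,0]>.53)&(D[:,0]<.62)&((D[:,1]<-.07)&(D[:,1]>-.1)|(D[:,1]>-.01)&(D[:,1]<.02))]
    if len(D)>5:print("   bar",len(D),D.min(0),np.median(D,0),D.max(0))
if __name__=="__main__":
    from plant import r
    run({n:r.capture(n) for n in("side","top","wrist")}); s=r.get_state();print(s["time_s"],s["tcp_pos"],s["contact_force"],s["gripper_width"])
```

Run:
```python
from ang import *
run({n:dict(np.load(n+"0.npz")) for n in("side","top")}) if 0 else None
run({n:dict(np.load(n+"6.npz")) for n in("side","top","wrist")})
```

```text
side 2299 2288 normal [0.6923 0.0123 0.7215] angle 43.819888717850056 z at x=.707: 0.1695950872216685
   bar 181 [ 0.5585 -0.0919  0.2723] [0.5644 0.0116 0.3102] [0.5703 0.0168 0.3172]
   bar 83 [ 0.5567 -0.0914  0.2814] [0.5605 0.0056 0.3129] [0.5691 0.0149 0.3177]
wrist 17350 17350 normal [0.6921 0.014  0.7217] angle 43.80221026075954 z at x=.707: 0.17062725144519658
   bar 2549 [ 0.5577 -0.096   0.2764] [ 0.5648 -0.0798  0.3142] [0.5708 0.0096 0.3172]
```

>>> shift_gripper(moves={"rows":[[0,-0.0015,-0.002,0,0,0],[0,-0.004,-0.0045,0,0,0],[0,-0.007,-0.0072,0,0,0],[0,-0.01,-0.01,0,0,0],[0,-0.013,-0.0127,0,0,0],[0,-0.0155,-0.0152,0,0,0],[0,-0.0155,-0.0152,0,0,0],[0,-0.0155,-0.0152,0,0,0]]})

```text
time_s: 16.4
tcp_pos: [0.5809, -0.0383, 0.3134]
eef_rot: [-179.9, 0.0, -89.1]
contact_force: [-7.0, 3.3, 4.0]
gripper_width: 0.0115
gripper_force: 15.0
```

```bash
python3 ang.py
```

```text
side 1901 1896 normal [0.7653 0.0131 0.6435] angle 49.942584187765846 z at x=.707: 0.17019628974438006
   bar 183 [ 0.5723 -0.0916  0.2837] [0.5793 0.0119 0.3233] [0.5964 0.0171 0.3318]
top 204 204 normal [0.773  0.0127 0.6342] angle 50.63306169433095 z at x=.707: 0.16633230091305917
   bar 115 [ 0.5703 -0.0923  0.29  ] [0.5758 0.0069 0.3268] [0.5849 0.0163 0.3328]
wrist 14385 14385 normal [0.766  0.0155 0.6426] angle 50.00868883692727 z at x=.707: 0.1713044172512413
   bar 2634 [ 0.5722 -0.0958  0.2899] [ 0.5806 -0.0795  0.3287] [0.5871 0.0096 0.3315]
16.55 [ 0.5808 -0.0383  0.3133] [-6.6332  2.8577  3.645 ] 0.01107776547055037
```

The angle reads 50° from two independent views. I'll check that it stays steady, confirm the stick is still in place, and hand in.

>>> shift_gripper(moves={"rows":[[0,0,0,0,0,0],[0,0,0,0,0,0],[0,0,0,0,0,0],[0,0,0,0,0,0],[0,0,0,0,0,0],[0,0,0,0,0,0],[0,0,0,0,0,0],[0,0,0,0,0,0],[0,0,0,0,0,0],[0,0,0,0,0,0]]})

```text
time_s: 17.38
tcp_pos: [0.5808, -0.0383, 0.3133]
eef_rot: [-179.9, 0.0, -89.1]
contact_force: [-5.6, 2.7, 3.8]
gripper_width: 0.0116
gripper_force: 15.0
```

```bash
python3 ang.py
```

Run:
```python
from plant import r
from h import *
c=r.capture("top");P,u,v=cloud(c,red(c));k=(P[:,2]<.05)&(abs(P[:,1]+.36)<.08)&(abs(P[:,0]-.54)<.065);P=P[k]
print("stick",k.sum(),np.percentile(P[:,2],[5,50,95]),cv2.minAreaRect(P[:,:2].astype(np.float32)*1000)) if k.sum() else print("hidden")
```

```text
side 1915 1909 normal [0.765  0.013  0.6439] angle 49.91328177503871 z at x=.707: 0.17016995420170344
   bar 176 [ 0.5722 -0.0892  0.2873] [0.5789 0.0123 0.3226] [0.5859 0.0172 0.3317]
top 211 211 normal [0.766  0.0146 0.6427] angle 50.00185876334365 z at x=.707: 0.16867511863953544
   bar 114 [ 0.5699 -0.0922  0.2909] [0.5756 0.0069 0.3274] [0.5852 0.0163 0.3326]
wrist 14392 14392 normal [0.7659 0.0156 0.6427] angle 49.9971373369878 z at x=.707: 0.17131718495543524
   bar 2637 [ 0.5721 -0.0958  0.2903] [ 0.5805 -0.0795  0.3287] [0.5871 0.0103 0.3318]
17.5333 [ 0.5807 -0.0384  0.3133] [-6.3853  2.9285  3.533 ] 0.011180202219834753
stick 370 [0.01803647 0.0217464  0.02549321] ((537.8709106445312, -356.99896240234375), (22.89183235168457, 99.7867660522461), 1.9557256698608398)
```

```bash
python3 -c "
from plant import r
print(r.close_job())"
```

```text
the job is handed in; nothing more can be done
None
```

I laid the dressing stick flat in the tray's empty compartment and am holding the hood open by its handle at 50° (49.9–50.0° in all three camera views); I handed the job in at about 17.6 s.

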